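# Clamp a tube rack in its station with the sliding stop and cam lever

## Task

Secure the green tube rack for pipetting: push the blue sliding stop along its rail until the rack sits snugly, without play, between it and the blue fixed end stop, then flip the stop's red cam lever over, away from the robot's side, until it lies fully level, so that the stop is clamped. Leave the things standing around where they are.

Things in the scene. Friction and masses are not known exactly. Their poses are not given: they have to be found in the camera images.
- station: Aluminium rack station fixed on the worktop, bed top at z = 12 mm. Origin: underside, near its middle (it spans x -89 to 77, y -180 to 180 mm). Its x points away from the robot (yaw within 0.3 rad), its y along the rail to the left. Low back fence along y: inner face x = 60, top z = 26 mm. Steel rail along y: centre line x = -62, 22 mm wide, top z = 30 mm. Rack channel between them 111 mm wide.
- end_stop_face (a point): Middle of the face of the blue fixed end stop, at the right (-y) end of the bed; at (4.5, -140, 24) mm in the station's frame; the stop's top is at z = 34 mm. The rack must come to this face.
- stop (a joint): Position of the blue sliding stop on the rail, 0 to 0.110 m; it grows as the stop slides to -y, towards the fixed end stop: its pressing face is at y = 80 mm - value in the station's frame. With the rack snug between both stops it reads 0.093. Free sliding takes about 4 N (pushing the rack 1 to 3 N more); it stays where it is left. With the lever level about twice that is needed to shift it.
- stop_face (a point): On the sliding stop's pressing face, at the rail's centre line (x = -62 mm in the station's frame), z = 30 mm. The pressing plate is a wall 12 mm thick (from the face to 12 mm behind, +y), x from -82 to 55 mm and z from 15 to 46 mm in the station's frame. Behind it on the rail is the carriage (x -82 to -42, to 56 mm behind the face) with two cheeks up to z = 58 mm that carry the lever.
- stop_push (a point): Point on the back (+y side) of the pressing plate where it can be pushed, 12 mm behind the pressing face, at x = 30 mm in the station's frame, z = 34 mm, over the open bed and clear of the lever; moves with the stop.
- cam (a joint): Angle of the red cam lever, 0 to 1.9 rad. At 0 it stands up, leaning 0.329 rad from the vertical to the station's -x (the robot's side); growing values swing it over the top to +x, until at 1.9 it lies level, pointing to +x above the empty bed behind the pressing plate. It stays where it is left; from about 1.2 rad on the cam bites a little; 10 N at the tip flips it home.
- lever_pivot (a point): Middle of the lever's pivot, 28 mm behind the pressing face, at x = -62 mm, z = 47 mm in the station's frame; the pivot's axis runs along the station's y. Moves with the stop.
- lever_tip (a point): On the lever's centre line, 90 mm from its pivot, 2 mm short of its rounded end. The red grip is the outer 56 mm of the lever, 18 mm wide (station y) and 12 mm thick. Moves with the lever.
- rack: Loose green 96-place tube rack with a clear low guard over one end, on the station's bed, 127 mm long (its x, -65 to +62 mm), 99 mm wide (its y), walls 22 mm high, 31 mm over the guard, about 0.25 kg. Origin: underside, middle. Its x points to the fixed end stop (station -y), within 0.04 rad; when snug its origin is at y = -78 mm in the station's frame.
- bottle: Bystander: small white reagent bottle with a red cap, 43 mm wide, 88 mm high; origin underside centre.
- mug: Bystander: purple striped mug, 71 mm wide, 107 mm high; origin underside centre.
- timer: Bystander: white laboratory timer, 64 x 62 x 20 mm; origin underside centre.
- carton: Bystander: white carton, 100 x 50 x 36 mm; origin underside centre.

How it is judged:
By the outcome, as a careful person would: the job done as asked, in the order asked, and still so for the second after the job is handed in, with the robot touching nothing.
It also fails if it takes over 43 s, if anything falls off the work surface, if the arm or the gripper's body presses on something with over 40 N, if the wrist force passes 120 N, or if a joint passes its speed limit or range.

## Robot

A 7-joint arm with a two-finger parallel gripper is mounted at the origin on a cart in front of the work surface, level with it; the furniture and walls round the work are solid. World frame = base frame: x ahead of the robot, y to its left, z up, the work surface at z = 0. Lengths are in m, angles in rad, forces in N, time in s.
With the tool pointing down it reaches from about 0.425 to 0.875 m from the base axis. Payload 4.7 kg.
Tool frame: the origin (TCP) lies on the centre line of the jaws, within the pads' length; the fingertips stand 14 mm ahead of it and the grasp point (between the pads) lies 5 mm behind it; z points along the fingers, y is the direction in which the jaws open and shut (so a half turn about z gives the same grasp; the last joint's range is limited). The gripper opens to 87 mm and grips with 3 to 60 N. Pads are 19 mm wide; open, the fingers measure 117 mm over their backs; the gripper's body (75 mm by 190 mm) begins 51 mm behind the grasp point.
Start: joints at [1.304, 0.321, -0.07, 1.45, 0.023, 1.371, -0.057], TCP at [0.18, -0.625, 0.237] pointing down, gripper open.
Joint ranges: [-2.86, 2.86], [-0.3, 2.09], [-1.38, 1.24], [0.06, 2.45], [-1.56, 4.7], [0.09, 2.05], [-2.69, 2.69]. Speed limits (rad/s): [2.57, 2.57, 3.14, 3.14, 3.14, 3.14, 3.14].

## Interface

Orientations are given as a rotation vector (axis times angle).
In Python, from bench import ctrl, optics, models gives the robot as it stands. The module is installed in compiled form; this text tells all that it offers.
- The arm moves only by the tool arm_command, never from a script. Its argument "motion" is a list of rows, each a list of 3 entries, a list of its own where there are three numbers: the shift along the tool's x, y, z in mm, then the turn, a rotation vector about the tool's x, y, z in degrees, then the closure, from 0 (fully open) to 1 (shut). In form: [[[x, y, z], [ax, ay, az], claw], ...]. A call has 1 to 8 rows; each row shifts and turns the commanded pose from where the row before left it, along the tool's axes as they then stand; what a row does not reach is not made up. A row lasts 1/12 s, in which the tool goes at most 41.7 mm and 7.16 degrees, less where a joint would pass 70% of its speed; a pose out of reach is approached as far as the arm can. A call with a gripper value outside its range is refused whole. The fingers move at their own pace and stop on an object; "force" is the grip in N (left out, the last holds). Time passes only in rows, so rows that do not move let the fingers close. It gives the time, the measured TCP pose, the force and the opening at its end, in the units of the state.
- ctrl.get_state(): the state, without advancing time (a new reading comes with each control period).
- optics.get_image(name): name is "scene" or "top" or "wrist"; returns (picture, depth): 400x640x3 uint8, blue, green, red; 400x640 float32, m along the optical axis (not along the pixel's ray), 0 where there is no reading.
- optics.camera_model(name): a dict with "fovy" (degrees; the focal length in pixels is half the picture's height over the tangent of half this angle, whatever the lens; pixels are square), "cx", "cy" (the principal point, pixels), "distortion" ([k1, k2, p1, p2, k3] as OpenCV has them; the pictures are not rectified), "rvec" (rotation vector, rad) and "tvec" (3), from world to camera coordinates, as OpenCV has them; the wrist camera has in their place "mount" (4x4, takes a point from camera to tool coordinates, whose origin is the TCP and whose axes are the flange's). Camera axes: x right, y down, z forward; pixel columns grow to the right and rows downward; lengths in m; the calibration is good to about 2 mm. A picture is of the moment at which its call begins: read the wrist's pose just before it. camera_model takes no time and is no camera call.
- ctrl.close_job(): hands the job in, once; it reports no verdict.
Trained networks look in the newest picture that a camera, given by its name, has taken for a name from the list of things; names that differ only in an ending like _2 or _b are one class to them, and where a whole thing is asked for, a point or a joint stands for the part that bears it (a point fixed in the world has none). Each returns a list of dicts, best first, with "conf" (0 to 1); they miss things now and then, are a little off and sometimes report something else, mostly with a low value. They report only what shows in the picture. A call takes as long as a camera call.
- models.search_frame(camera, target): "location" ([x, y, z] in m, in the coordinates of the camera as it stood for that picture, good to about 4 mm: the middle of the surface that is visible of it).
- models.silhouettes(camera, target): "pixels" (400x640 bool, what is visible of it).
The state is a dict: "time": time; "joint_positions": joint angles; "qd": joint speeds; "joint_torque": joint torques, N m; "position": TCP position; "tool_rot": TCP orientation; "ft_force": force on the tool from outside, world axes, zero at the start; "torque": the same for the moment, N m; "grip_width": opening from 0.0 (shut) to 1.0 (fully open).
Only numpy, scipy, OpenCV 4.12 (cv2) and the standard library are available. Lean on these libraries where they do the work, as an engineer would, in place of code of your own. Each camera call takes 0.05 s, during which the arm holds its last target.

## Working session

There is one attempt and no reset: what is moved stays moved. The work goes in short steps, Python scripts to look and compute and a tool call to move; the robot and the scene stay as the last step left them, time stands still between calls to the robot, and variables do not carry over. Pictures are saved under pics/ and viewed, and the job is handed in when it is done.

Besides the shell and the picture viewer there is one more tool, called after "Emit:" by a JSON object that holds its "fn" and its "kwargs", one argument or row to a line. arm_command: Moves the arm, as the interface text tells. Its arguments: {"type":"object","properties":{"motion":{"type":"array","items":{"type":"array"}},"force":{"type":"number"}},"required":["motion"]}

```bash
mkdir -p pics; ls; cat > h.py <<'E'
import numpy as np, cv2
from bench import ctrl, optics, models
from scipy.spatial.transform import Rotation as R
def cam(name):
    m=optics.camera_model(name); f=200/np.tan(np.radians(m["fovy"])/2)
    K=np.array([[f,0,m["cx"]],[0,f,m["cy"]],[0,0,1]]); D=np.array(m["distortion"],float)
    if "mount" in m:
        s=ctrl.get_state(); T=np.eye(4); T[:3,:3]=R.from_rotvec(s["tool_rot"]).as_matrix(); T[:3,3]=s["position"]
        return K,D,T@np.array(m["mount"])
    T=np.eye(4);T[:3,:3]=R.from_rotvec(np.ravel(m["rvec"])).as_matrix();T[:3,3]=np.ravel(m["tvec"])
    return K,D,np.linalg.inv(T)
def px2w(c,u,v,z):
    K,D,T=c
    p=cv2.undistortPoints(np.array([[[u,v]]],float),K,D)[0,0]
    return (T@np.array([p[0]*z,p[1]*z,z,1]))[:3]
def onplane(c,u,v,h):
    K,D,T=c
    p=cv2.undistortPoints(np.array([[[u,v]]],float),K,D)[0,0]
    d=T[:3,:3]@np.array([p[0],p[1],1]); o=T[:3,3]
    return o+d*(h-o[2])/d[2]
def w2px(c,P):
    K,D,T=c; Ti=np.linalg.inv(T)
    return cv2.projectPoints(np.atleast_2d(np.array(P,float)),cv2.Rodrigues(Ti[:3,:3])[0],Ti[:3,3],K,D)[0][:,0]
def cloud(c,d):
    K,D,T=c
    v,u=np.mgrid[0:400,0:640]
    p=cv2.undistortPoints(np.stack([u,v],-1).reshape(-1,1,2).astype(float),K,D)[:,0]
    z=d.reshape(-1,1)
    P=np.hstack([p*z,z])@T[:3,:3].T+T[:3,3]
    P[d.ravel()==0]=np.nan
    return P.reshape(400,640,3)
E
python3 - <<'E'
from h import *
print(ctrl.get_state())
for n in ["top","scene"]:
    c=cam(n); im,d=optics.get_image(n); cv2.imwrite(f"pics/{n}0.png",im); np.savez(f"{n}0.npz",im=im,d=d)
    print(n,c[2])
    for t in ["end_stop_face","stop_face","stop_push","lever_pivot","lever_tip","rack","station","stop","bottle","mug","timer","carton"]:
        for r in models.search_frame(n,t)[:2]:
            print(t,round(r["conf"],2),np.round((c[2]@np.append(r["location"],1))[:3],4)) 
        if n=="scene": break
print(ctrl.get_state()["time"])
E
```

```text
pics
{'time': 0.0, 'joint_positions': array([ 1.30411389,  0.32180806, -0.07005796,  1.45167505,  0.02263697,
        1.37079287, -0.05690379]), 'qd': array([ 0.00125191, -0.00048857, -0.00063101,  0.00083012, -0.001457  ,
        0.00011918, -0.00078883]), 'joint_torque': array([ 8.93515025e-04, -4.91278732e+01, -4.03429773e-01, -3.12523162e+01,
       -6.38392568e-02,  4.37599292e-02,  1.78919800e-04]), 'position': array([ 0.17989925, -0.62406221,  0.23547097]), 'tool_rot': array([-3.10884659e+00, -4.39358902e-01,  6.38069719e-04]), 'ft_force': array([ 0.01757735, -0.71037725, -0.56669139]), 'torque': array([-0.00750353, -0.06886237,  0.03325117]), 'grip_width': 0.9986609379912196}
top [[-1.00601548e-03 -9.98402613e-01  5.64907973e-02  4.33101382e-01]
 [-9.99949206e-01  1.57088480e-03  9.95580041e-03 -1.16642204e-02]
 [-1.00286377e-02 -5.64779123e-02 -9.98353480e-01  1.51258402e+00]
 [ 0.00000000e+00  0.00000000e+00  0.00000000e+00  1.00000000e+00]]
end_stop_face 0.81 [0.529  0.0619 0.0102]
stop_face 0.83 [0.4818 0.0832 0.0505]
stop_push 0.95 [0.4788 0.0864 0.0457]
stop_push 0.33 [0.5267 0.0607 0.0092]
lever_pivot 0.71 [0.4786 0.084  0.0455]
lever_tip 0.59 [0.4733 0.0871 0.0592]
lever_tip 0.16 [0.4777 0.0881 0.0428]
rack 0.61 [ 0.5645 -0.0328  0.0284]
station 0.93 [0.53   0.062  0.0082]
stop 0.77 [0.4787 0.0878 0.0471]
bottle 0.75 [0.6157 0.3767 0.0594]
mug 0.61 [0.4708 0.38   0.1033]
timer 0.98 [ 0.3796 -0.3942  0.0191]
carton 0.71 [ 0.6298 -0.3887  0.0382]
scene [[-0.56803705 -0.37012074  0.73508132 -0.36085825]
 [-0.82300043  0.25768015 -0.50623238  0.59713218]
 [-0.00204876 -0.892531   -0.4509814   0.66866064]
 [ 0.          0.          0.          1.        ]]
end_stop_face 0.7 [0.4998 0.1014 0.0121]
0.75
```

View pics/top0.png

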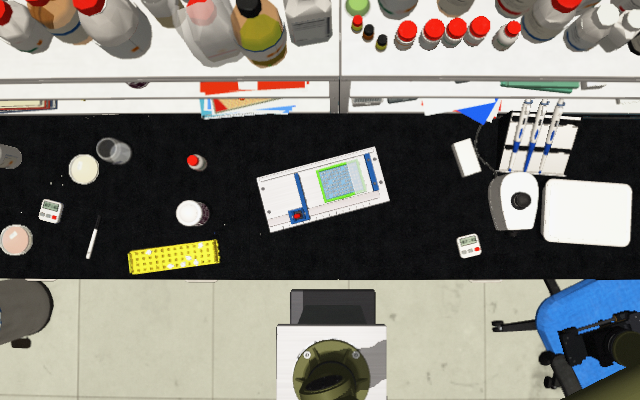

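View pics/scene0.png

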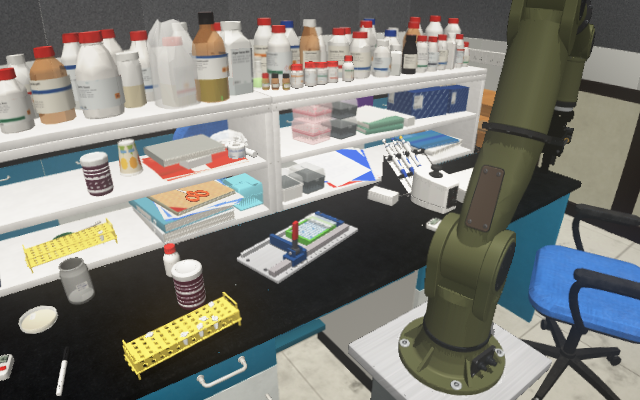

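```bash
python3 - <<'E'
from h import *
z=np.load("top0.npz"); c=cam("top"); P=cloud(c,z["d"]); im=z["im"]
cr=cv2.resize(im[135:245,245:400],None,fx=5,fy=5,interpolation=cv2.INTER_CUBIC); cv2.imwrite("pics/topcrop.png",cr)
b,g,r=[im[...,i].astype(int) for i in range(3)]
reg=np.zeros((400,640),bool); reg[140:240,250:395]=1
m=reg&(im.max(2)>90)
n,l,s,_=cv2.connectedComponentsWithStats(m.astype(np.uint8)); k=1+np.argmax(s[1:,4]); 
ys,xs=np.nonzero(l==k)
W=np.array([onplane(c,x,y,0.012)[:2] for x,y in zip(xs,ys)]).astype(np.float32)
print(cv2.minAreaRect(W*1000), len(W))
print(cv2.boxPoints(cv2.minAreaRect(W*1000)))
for nm,mm in dict(blue=(b>r+40)&(b>g+20)&reg,green=(g>r+40)&(g>b+40)&reg,red=(r>g+60)&(r>b+60)&reg).items():
    q=P[mm]; print(nm,mm.sum(),np.nanmedian(q,0),np.nanmin(q,0),np.nanmax(q,0))
E
```

```text
((543.3683471679688, 23.63787841796875), (167.06837463378906, 359.3939514160156), 14.867387771606445) 7019
[[ 416.52356  175.88559]
 [ 508.7378  -171.47668]
 [ 670.21313 -128.60983]
 [ 577.9989   218.75244]]
blue 862 [ 0.55182893 -0.00156085  0.03422147] [ 0.44454357 -0.13634013  0.01270568] [0.64615945 0.12285434 0.06784057]
green 263 [0.54447247 0.00406439 0.03231316] [ 0.50479838 -0.06761714  0.00494662] [0.61948918 0.04207031 0.04009883]
red 27 [0.46240811 0.08827379 0.13699772] [0.45836847 0.08117177 0.05601006] [0.47044302 0.09962887 0.14168375]
```

View pics/topcrop.png

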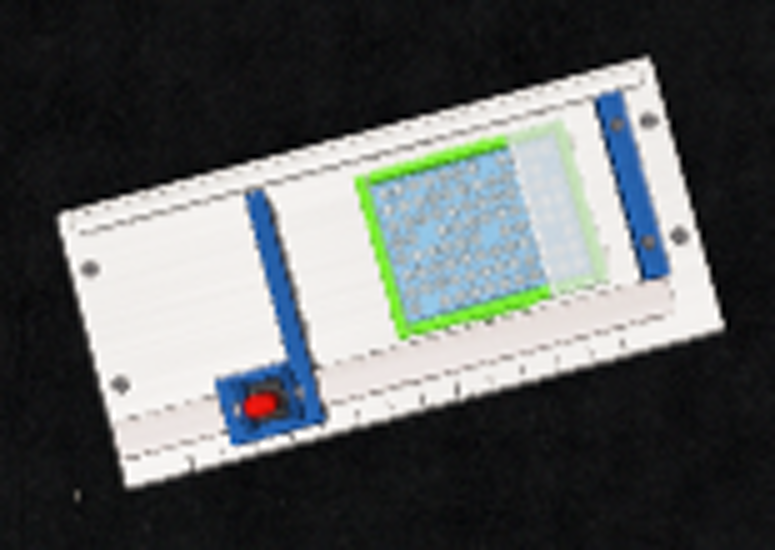

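```bash
cat >> h.py <<'E'
YAW=np.radians(14.87); O=np.array([0.5492,0.0252,0])
def S(): 
    return R.from_euler('z',YAW).as_matrix()
def s2w(p): return O+S()@(np.array(p,float)/1000)
def w2s(P): return (np.asarray(P)-O)@S()*1000
def plan(target_station_mm, yaw=None, st=None):
    s=ctrl.get_state() if st is None else st
    Rt=R.from_rotvec(s["tool_rot"]).as_matrix()
    return Rt.T@(s2w(target_station_mm)-s["position"])*1000
E
python3 - <<'E'
from h import *
z=np.load("top0.npz"); c=cam("top"); P=cloud(c,z["d"]); im=z["im"]
b,g,r=[im[...,i].astype(int) for i in range(3)]
reg=np.zeros((400,640),bool); reg[140:240,250:395]=1
m=(b>r+40)&(b>g+20)&reg
ys,xs=np.nonzero(m)
W=np.array([onplane(c,x,y,0.046) for x,y in zip(xs,ys)]); q=w2s(W)
pl=q[(q[:,0]>-35)&(q[:,0]<55)&(q[:,1]>0)]; print("plate y",np.percentile(pl[:,1],[0,2,50,98,100]),pl[:,0].min(),pl[:,0].max())
es=np.array([onplane(c,x,y,0.034) for x,y in zip(xs,ys)]); q=w2s(es); e=q[q[:,1]<-100]; print("end",e.min(0),e.max(0))
m=(g>r+40)&(g>b+40)&reg; ys,xs=np.nonzero(m); q=w2s(np.array([onplane(c,x,y,0.034) for x,y in zip(xs,ys)])); print("green",q.min(0),q.max(0))
m=(r>g+60)&(r>b+60)&reg; print("red",np.nanmedian(w2s(P[m]),0))
s=ctrl.get_state(); Rt=R.from_rotvec(s["tool_rot"]).as_matrix(); print(Rt)
print("tool yaw vs station deg", np.degrees(np.arctan2(Rt[1,0],Rt[0,0]))-14.87)
print(w2s(s["position"]),optics.camera_model("wrist")["mount"])
print(plan([30,150,230]))
E
```

```text
plate y [56.78946084 57.00249764 62.41376341 67.90601225 68.19317   ] -34.95182779939571 54.88222584905511
end [ -50.13178901 -155.69294817   34.        ] [  59.37816491 -139.30999741   34.        ]
green [-47.90308711 -85.33640173  34.        ] [51.88017487  5.71643477 34.        ]
red [-66.55787103  83.8614169  136.99772121]
[[ 9.60841018e-01  2.77100231e-01 -1.85409215e-06]
 [ 2.77100227e-01 -9.60841005e-01 -1.65779175e-04]
 [-4.77189356e-05  1.58773662e-04 -9.99999986e-01]]
tool yaw vs station deg 1.2172131914567945
[-523.50496836 -533.3048886   236.62663359] [[ 4.71653719e-05 -9.69827738e-01 -2.43791216e-01  6.56008681e-02]
 [ 9.99999843e-01  1.81693954e-04 -5.29331917e-04  4.32434964e-04]
 [ 5.57656166e-04 -2.43791153e-01  9.69827594e-01 -1.48124979e-01]
 [ 0.00000000e+00  0.00000000e+00  0.00000000e+00  1.00000000e+00]]
[ 567.89567906 -671.39375374    6.49293465]
```

Emit:
{"fn": "arm_command", "kwargs": {
  "motion": [
    [[24, -24, 0], [0, 0, 1.2], 1],
    [[24, -27, 0], [0, 0, 0], 1],
    [[24, -27, 0], [0, 0, 0], 1],
    [[24, -27, 0], [0, 0, 0], 1],
    [[24, -27, 0], [0, 0, 0], 1],
    [[24, -27, 0], [0, 0, 0], 1],
    [[24, -27, 0], [0, 0, 0], 1],
    [[24, -27, 0], [0, 0, 0], 1]
  ],
  "force": 30
}}

```text
time: 1.42
position: [0.3108, -0.3674, 0.2368]
tool_rot: [3.114, 0.407, 0.0]
ft_force: [1.3, 0.4, 0.7]
grip_width: 0.478
```

Emit:
{"fn": "arm_command", "kwargs": {
  "motion": [
    [[24, -27, 0], [0, 0, 0], 1],
    [[24, -27, 0], [0, 0, 0], 1],
    [[24, -27, 0], [0, 0, 0], 1],
    [[24, -27, 0], [0, 0, 0], 1],
    [[24, -27, 0], [0, 0, 0], 1],
    [[24, -27, 0], [0, 0, 0], 1],
    [[24, -27, 0], [0, 0, 0], 1],
    [[24, -27, 0], [0, 0, 0], 1]
  ]
}}

```text
time: 2.08
position: [0.4409, -0.1093, 0.237]
tool_rot: [3.114, 0.407, 0.001]
ft_force: [-0.0, -0.4, 0.4]
grip_width: 0.006
```

```bash
cat > st.py <<'E'
from h import *
s=ctrl.get_state(); Rt=R.from_rotvec(s["tool_rot"]).as_matrix()
print("t",round(s["time"],2),"stn",np.round(w2s(s["position"]),1),"yawerr",np.round(np.degrees(np.arctan2(Rt[1,0],Rt[0,0]))-14.87,2),"z",np.round(Rt[:,2],3),"F",np.round(S().T@s["ft_force"],1),"grip",round(s["grip_width"],3),"r",np.hypot(*s["position"][:2]).round(3))
E
python3 st.py; python3 -c "
from h import *
print(plan([30,130,200]))"
```

```text
t 2.08 stn [-139.2 -102.2  237. ] yawerr 0.01 z [ 0.001 -0.001 -1.   ] F [-0.1 -0.4  0.4] grip 0.006 r 0.454
[ 169.24868566 -232.18827244   36.74393569]
```

Emit:
{"fn": "arm_command", "kwargs": {
  "motion": [
    [[25, -30, 0], [0, 0, 0], 1],
    [[25, -32, 0], [0, 0, 0], 1],
    [[25, -32, 0], [0, 0, 0], 1],
    [[25, -32, 0], [0, 0, 0], 1],
    [[25, -32, 5], [0, 0, 0], 1],
    [[25, -32, 10], [0, 0, 0], 1],
    [[19, -32, 12], [0, 0, 0], 1],
    [[0, -4, 10], [0, 0, 0], 1]
  ]
}}

```text
time: 2.75
position: [0.5456, 0.1594, 0.1992]
tool_rot: [-3.107, -0.42, -0.002]
ft_force: [-0.7, 1.2, -0.8]
grip_width: 0.003
```

```bash
python3 st.py; python3 - <<'E'
from h import *
c=cam("wrist"); im,d=optics.get_image("wrist"); cv2.imwrite("pics/wrist1.png",im); np.savez("wrist1.npz",im=im,d=d,T=c[2])
print(ctrl.get_state()["time"]); 
for p in ([-62,84.4,47],[30,68.4,46],[30,56.4,46],[55,68.4,46],[60,160,26],[-89,180,12],[77,180,12]): print(p,w2px(c,s2w(p)))
E
```

```text
t 2.75 stn [ 30.9 130.7 199.2] yawerr 0.54 z [ 0.001  0.007 -1.   ] F [-0.4  1.3 -0.8] grip 0.003 r 0.568
2.8
[-62, 84.4, 47] [[361.56149643 272.17181754]]
[30, 68.4, 46] [[380.63478092 191.63390591]]
[30, 56.4, 46] [[392.12537745 191.76106543]]
[55, 68.4, 46] [[382.05782253 167.7707299 ]]
[60, 160, 26] [[294.28891396 159.7331938 ]]
[-89, 180, 12] [[280.8093416  277.41452642]]
[77, 180, 12] [[277.40886374 142.93276827]]
```

View pics/wrist1.png

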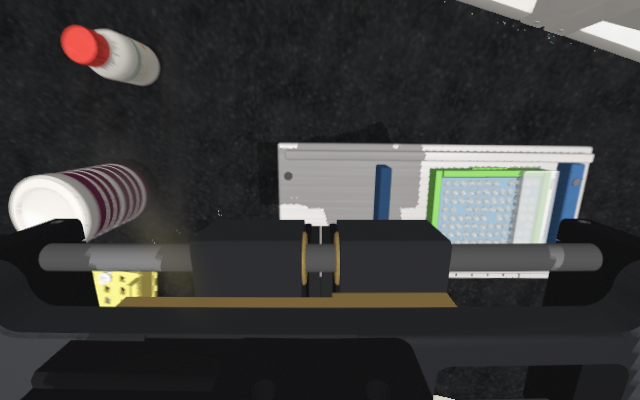

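Emit:
{"fn": "arm_command", "kwargs": {
  "motion": [
    [[0, 10, 18], [0, 0, 0.5], 1],
    [[0, 15, 30], [0, 0, 0], 1],
    [[0, 0, 35], [0, 0, 0], 1],
    [[0, 0, 35], [0, 0, 0], 1],
    [[0, 0, 28], [0, 0, 0], 1],
    [[0, 0, 16], [0, 0, 0], 1],
    [[0, 0, 0], [0, 0, 0], 1]
  ]
}}

```text
time: 3.38
position: [0.5489, 0.1237, 0.0339]
tool_rot: [3.116, 0.39, -0.012]
ft_force: [-0.4, 0.1, -0.6]
grip_width: 0.005
```

```bash
python3 st.py; python3 - <<'E'
from h import *
c=cam("wrist"); im,d=optics.get_image("wrist"); cv2.imwrite("pics/wrist2.png",im)
E
python3 st.py
```

```text
t 3.38 stn [25.  95.3 33.9] yawerr -0.58 z [-0.007 -0.002 -1.   ] F [-0.3  0.2 -0.6] grip 0.005 r 0.563
t 3.43 stn [26.8 95.7 36.2] yawerr -0.57 z [-0.004 -0.001 -1.   ] F [ 0.4 -0.   1. ] grip 0.004 r 0.564
```

View pics/wrist2.png

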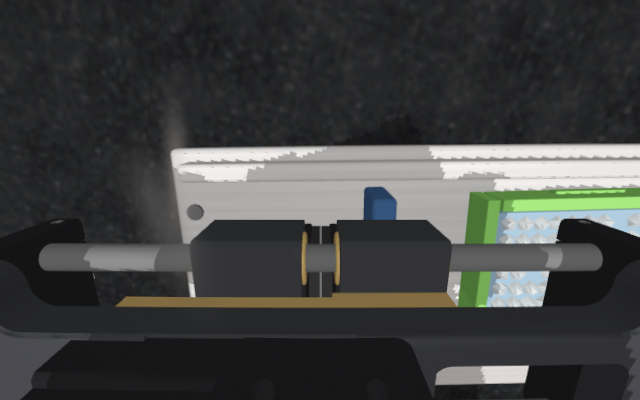

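Emit:
{"fn": "arm_command", "kwargs": {
  "motion": [
    [[2, 4, 0], [0, 0, -0.5], 1],
    [[1, 4, 0], [0, 0, 0], 1],
    [[0, 6, 0], [0, 0, 0], 1],
    [[0, 6, 0], [0, 0, 0], 1],
    [[0, 6, 0], [0, 0, 0], 1],
    [[0, 6, 0], [0, 0, 0], 1]
  ]
}}

```text
time: 3.93
position: [0.5641, 0.0975, 0.039]
tool_rot: [-3.113, -0.408, -0.005]
ft_force: [-0.3, 3.8, 5.1]
grip_width: 0.004
```

```bash
python3 st.py
```

```text
t 3.93 stn [32.9 66.1 39. ] yawerr 0.06 z [ 0.003  0.002 -1.   ] F [0.7 3.8 5.1] grip 0.004 r 0.572
```

Emit:
{"fn": "arm_command", "kwargs": {
  "motion": [
    [[0, 6, 0], [0, 0, 0], 1],
    [[0, 6, 0], [0, 0, 0], 1],
    [[0, 6, 0], [0, 0, 0], 1],
    [[0, 6, 0], [0, 0, 0], 1],
    [[0, 6, 0], [0, 0, 0], 1],
    [[0, 5, 0], [0, 0, 0], 1],
    [[0, 4, 0], [0, 0, 0], 1]
  ]
}}

```text
time: 4.52
position: [0.5742, 0.0596, 0.0388]
tool_rot: [-3.114, -0.407, -0.004]
ft_force: [-1.0, 6.1, 6.3]
grip_width: 0.003
```

```bash
python3 st.py;  python3 - <<'E'
from h import *
c=cam("wrist"); im,d=optics.get_image("wrist"); cv2.imwrite("pics/wrist3.png",im)
E
python3 st.py
```

```text
t 4.52 stn [32.9 26.8 38.8] yawerr 0.04 z [ 0.002  0.002 -1.   ] F [0.6 6.1 6.3] grip 0.003 r 0.577
t 4.57 stn [33.  26.  38.8] yawerr -0.01 z [ 0.003  0.001 -1.   ] F [1.3 3.7 4.9] grip 0.002 r 0.577
```

View pics/wrist3.png

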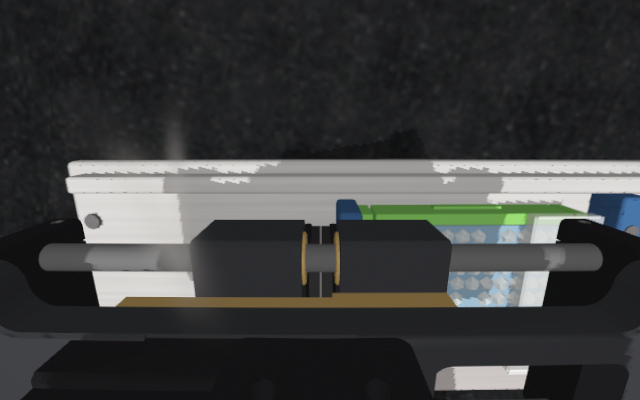

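Emit:
{"fn": "arm_command", "kwargs": {
  "motion": [
    [[0, 3, 0], [0, 0, 0], 1],
    [[0, 3, 0], [0, 0, 0], 1],
    [[0, 2, 0], [0, 0, 0], 1],
    [[0, 2, 0], [0, 0, 0], 1]
  ]
}}

```text
time: 4.9
position: [0.5764, 0.0511, 0.0388]
tool_rot: [-3.112, -0.409, -0.004]
ft_force: [-1.0, 6.1, 6.1]
grip_width: 0.004
```

```bash
python3 st.py
```

```text
t 4.9 stn [32.9 18.1 38.8] yawerr 0.09 z [ 0.002  0.003 -1.   ] F [0.6 6.1 6.1] grip 0.004 r 0.579
```

Emit:
{"fn": "arm_command", "kwargs": {
  "motion": [
    [[0, 2, 0], [0, 0, 0], 1],
    [[0, 1, 0], [0, 0, 0], 1]
  ]
}}

```text
time: 5.07
position: [0.5772, 0.0481, 0.0388]
tool_rot: [-3.112, -0.409, -0.004]
ft_force: [-1.3, 5.4, 5.7]
grip_width: 0.003
```

Emit:
{"fn": "arm_command", "kwargs": {
  "motion": [
    [[0, 1, 0], [0, 0, 0], 1],
    [[0, 1, 0], [0, 0, 0], 1]
  ]
}}

```text
time: 5.23
position: [0.5776, 0.0464, 0.0388]
tool_rot: [-3.112, -0.409, -0.004]
ft_force: [-0.1, 5.9, 5.3]
grip_width: 0.006
```

```bash
python3 st.py
```

```text
t 5.23 stn [32.9 13.2 38.8] yawerr 0.1 z [ 0.002  0.003 -1.   ] F [1.4 5.8 5.3] grip 0.006 r 0.579
```

Emit:
{"fn": "arm_command", "kwargs": {
  "motion": [
    [[0, 1, 0], [0, 0, 0], 1],
    [[0, 1, 0], [0, 0, 0], 1]
  ]
}}

```text
time: 5.4
position: [0.5781, 0.0445, 0.0388]
tool_rot: [-3.112, -0.409, -0.004]
ft_force: [-1.4, 6.9, 4.6]
grip_width: -0.0
```

Emit:
{"fn": "arm_command", "kwargs": {
  "motion": [
    [[0, 1, 0], [0, 0, 0], 1],
    [[0, 0, 0], [0, 0, 0], 1]
  ]
}}

```text
time: 5.57
position: [0.5785, 0.0433, 0.0388]
tool_rot: [-3.113, -0.409, -0.004]
ft_force: [-0.1, 6.4, 5.7]
grip_width: 0.002
```

```bash
python3 st.py;  python3 - <<'E'
from h import *
c=cam("top"); im,d=optics.get_image("top"); cv2.imwrite("pics/top4.png",cv2.resize(im[135:245,245:400],None,fx=5,fy=5,interpolation=cv2.INTER_CUBIC))
c=cam("wrist"); im,d=optics.get_image("wrist"); cv2.imwrite("pics/wrist4.png",im)
E
python3 st.py
```

```text
t 5.57 stn [33.   9.9 38.8] yawerr 0.09 z [ 0.002  0.003 -1.   ] F [1.6 6.3 5.7] grip 0.002 r 0.58
t 5.67 stn [33.   9.9 38.8] yawerr 0.09 z [ 0.002  0.002 -1.   ] F [0.1 7.  5.2] grip 0.001 r 0.58
```

View pics/wrist4.png

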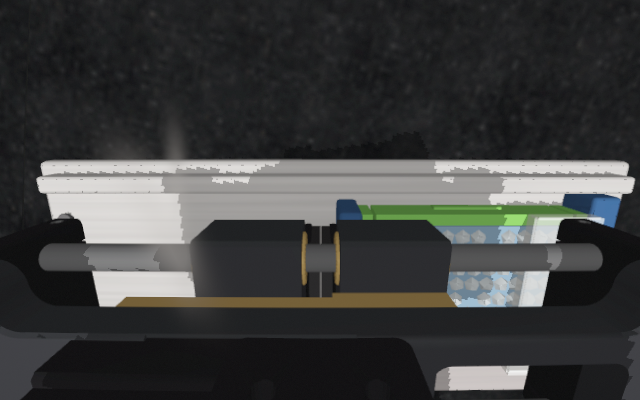

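View pics/top4.png

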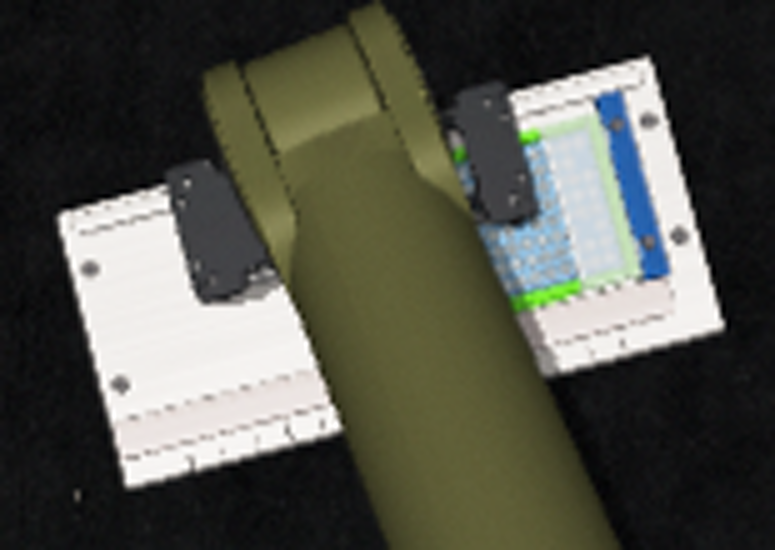

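Emit:
{"fn": "arm_command", "kwargs": {
  "motion": [
    [[0, 1, 0], [0, 0, 0], 1],
    [[0, 1, 0], [0, 0, 0], 1]
  ]
}}

```text
time: 5.83
position: [0.5786, 0.0428, 0.0388]
tool_rot: [-3.111, -0.409, -0.003]
ft_force: [-0.9, 9.0, 5.4]
grip_width: 0.007
```

Emit:
{"fn": "arm_command", "kwargs": {
  "motion": [
    [[0, 1, 0], [0, 0, 0], 1],
    [[0, 0, 0], [0, 0, 0], 1]
  ]
}}

```text
time: 6.0
position: [0.5786, 0.0428, 0.0388]
tool_rot: [-3.109, -0.41, -0.003]
ft_force: [-2.0, 8.7, 6.7]
grip_width: 0.007
```

```bash
python3 st.py
```

```text
t 6.0 stn [32.9  9.5 38.8] yawerr 0.17 z [ 0.001  0.005 -1.   ] F [0.3 8.9 6.7] grip 0.007 r 0.58
```

Emit:
{"fn": "arm_command", "kwargs": {
  "motion": [
    [[0, 2, 0], [0, 0, 0], 1],
    [[0, 2, 0], [0, 0, 0], 1],
    [[0, 2, 0], [0, 0, 0], 1],
    [[0, 0, 0], [0, 0, 0], 1]
  ]
}}

```text
time: 6.33
position: [0.5786, 0.0427, 0.0389]
tool_rot: [-3.102, -0.414, -0.001]
ft_force: [-5.9, 18.6, 7.4]
grip_width: 0.008
```

```bash
python3 st.py
```

```text
t 6.33 stn [32.9  9.4 38.9] yawerr 0.35 z [-0.001  0.012 -1.   ] F [-0.9 19.5  7.4] grip 0.008 r 0.58
```

Emit:
{"fn": "arm_command", "kwargs": {
  "motion": [
    [[0, -12, 0], [0, 0, 0], 1],
    [[0, -15, 0], [0, 0, 0], 1],
    [[0, -10, -10], [0, 0, 0], 1],
    [[0, 0, -30], [0, 0, 0], 1],
    [[0, 0, -38], [0, 0, 0], 1],
    [[-5, 0, -38], [0, 0, 0], 1],
    [[-20, 0, -30], [0, 0, 0], 1],
    [[-30, 0, -15], [0, 0, 0], 1]
  ]
}}

```text
time: 7.0
position: [0.52, 0.0546, 0.2033]
tool_rot: [3.115, 0.408, 0.011]
ft_force: [-1.1, -0.3, 2.3]
grip_width: 0.004
```

```bash
python3 st.py;  python3 - <<'E'
from h import *
c=cam("scene"); im,d=optics.get_image("scene"); np.savez("scene5.npz",im=im,d=d); P=cloud(c,d)
cv2.imwrite("pics/scene5.png",cv2.resize(im[200:290,230:370],None,fx=5,fy=5,interpolation=cv2.INTER_CUBIC))
print(w2px(c,[s2w([-62,15,47]),s2w([-62-30,15,133]),s2w([-62,15,139]),s2w([30,-1,46]),s2w([30,-140,34])]))
b,g,r=[im[...,i].astype(int) for i in range(3)]
m=(r>g+60)&(r>b+60); m[:200]=0;m[290:]=0;m[:,:230]=0;m[:,370:]=0
q=w2s(P[m]); print(m.sum(),np.round(q[np.argsort(q[:,2])][::6],0))
E
python3 st.py
```

```text
t 7.0 stn [-20.7  35.9 203.3] yawerr 0.06 z [ 0.007  0.001 -1.   ] F [-1.1 -0.1  2.3] grip 0.004 r 0.523
[[312.43066556 240.41300171]
 [320.66629004 216.91701811]
 [312.26373273 211.64586356]
 [292.67442586 228.21077855]
 [322.28756902 215.19473345]]
82 [[-64.  24.  89.]
 [-68.  24.  94.]
 [-64.  23.  98.]
 [-68.  23. 103.]
 [-69.  16. 107.]
 [-62.  25. 111.]
 [-63.  26. 115.]
 [-63.  25. 118.]
 [-68.  23. 122.]
 [-68.  28. 127.]
 [-70.  17. 129.]
 [-69.  20. 133.]
 [-65.  24. 136.]
 [-69.  16. 138.]]
t 7.05 stn [-26.2  35.6 204.4] yawerr 0.04 z [ 0.004 -0.006 -1.   ] F [-5.5  0.8 -0.1] grip 0.002 r 0.517
```

View pics/scene5.png

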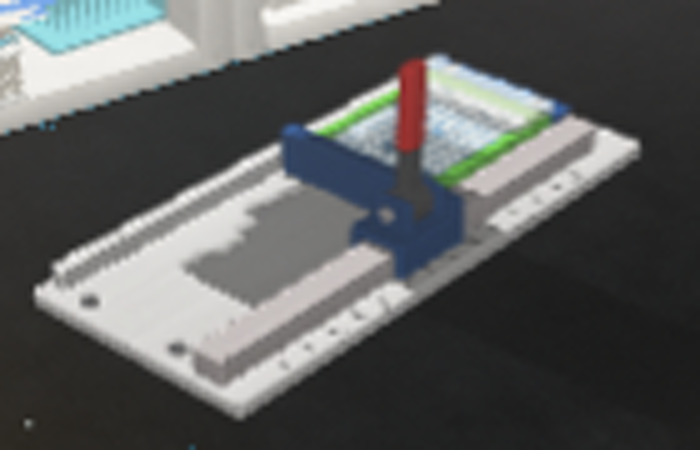

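Emit:
{"fn": "arm_command", "kwargs": {
  "motion": [
    [[-25, 5, 0], [0, 0, 0], 1],
    [[-25, 8, 0], [0, 0, 0], 1],
    [[-20, 7, 0], [0, 0, 0], 1],
    [[-6, 0, 5], [0, 0, 0], 1],
    [[0, 0, 20], [0, 0, 0], 1],
    [[0, 0, 30], [0, 0, 0], 1],
    [[0, 0, 20], [0, 0, 0], 1],
    [[0, 0, 5], [0, 0, 0], 1]
  ]
}}

```text
time: 7.72
position: [0.4466, 0.0152, 0.1156]
tool_rot: [-3.114, -0.407, 0.008]
ft_force: [-1.4, -0.0, 0.6]
grip_width: 0.008
```

```bash
python3 st.py;  python3 - <<'E'
from h import *
c=cam("scene"); im,d=optics.get_image("scene")
cv2.imwrite("pics/scene6.png",cv2.resize(im[150:290,230:370],None,fx=4,fy=4,interpolation=cv2.INTER_CUBIC))
E
python3 st.py
```

```text
t 7.72 stn [-101.7   16.7  115.6] yawerr 0.03 z [-0.005  0.    -1.   ] F [-1.3  0.3  0.6] grip 0.008 r 0.447
t 7.77 stn [-101.2   16.7  116.3] yawerr 0.04 z [-0.005  0.001 -1.   ] F [-0.7  0.5 -0.2] grip 0.008 r 0.447
```

View pics/scene6.png

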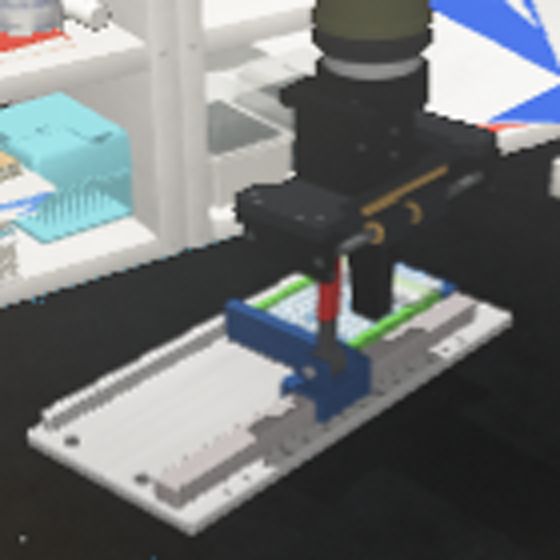

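Emit:
{"fn": "arm_command", "kwargs": {
  "motion": [
    [[8, 1, 0], [0, 0, 0], 1],
    [[12, 1, 0], [0, 0, 0], 1],
    [[12, 0, 0], [0, 0, 0], 1],
    [[12, 0, 0], [0, 0, 0], 1],
    [[12, 0, 0], [0, 0, 0], 1],
    [[12, 0, 0], [0, 0, 0], 1],
    [[8, 0, 0], [0, 0, 0], 1]
  ]
}}

```text
time: 8.35
position: [0.5258, 0.0333, 0.1202]
tool_rot: [-3.115, -0.406, -0.005]
ft_force: [-0.5, 1.0, -0.1]
grip_width: 0.005
```

```bash
python3 st.py;  python3 - <<'E'
from h import *
c=cam("scene"); im,d=optics.get_image("scene")
cv2.imwrite("pics/scene7.png",cv2.resize(im[150:290,230:370],None,fx=4,fy=4,interpolation=cv2.INTER_CUBIC))
E
python3 st.py
```

```text
t 8.35 stn [-20.5  13.8 120.2] yawerr -0.01 z [ 0.003  0.    -1.   ] F [-0.2  1.1 -0.1] grip 0.005 r 0.527
t 8.4 stn [-19.6  14.  120.2] yawerr 0.0 z [ 0.004  0.001 -1.   ] F [ 1.4 -0.2  0.2] grip 0.007 r 0.528
```

View pics/scene7.png

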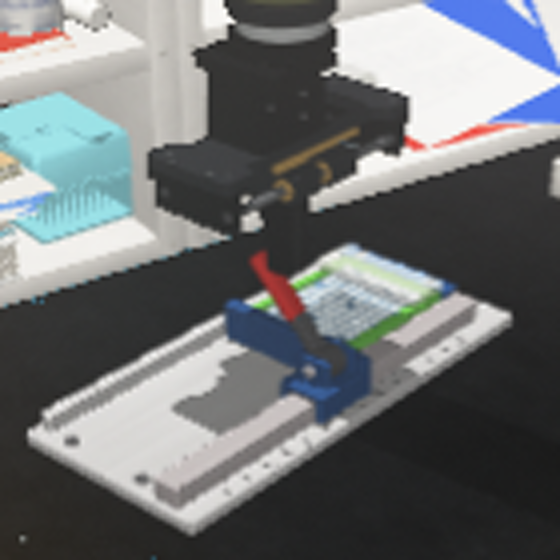

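Emit:
{"fn": "arm_command", "kwargs": {
  "motion": [
    [[4, 0, 8], [0, 0, 0], 1],
    [[4, 0, 10], [0, 0, 0], 1],
    [[4, 0, 8], [0, 0, 0], 1],
    [[4, 0, 8], [0, 0, 0], 1],
    [[2, 0, 8], [0, 0, 0], 1],
    [[2, 0, 8], [0, 0, 0], 1]
  ]
}}

```text
time: 8.9
position: [0.5422, 0.0381, 0.0677]
tool_rot: [3.115, 0.407, -0.001]
ft_force: [-1.2, -1.2, 2.9]
grip_width: 0.007
```

```bash
python3 st.py
```

```text
t 8.9 stn [-3.4 14.3 67.7] yawerr 0.02 z [-0.001 -0.    -1.   ] F [-1.4 -0.9  2.9] grip 0.007 r 0.544
```

Near level; press on home.

Emit:
{"fn": "arm_command", "kwargs": {
  "motion": [
    [[4, 0, 2], [0, 0, 0], 1],
    [[4, 0, 2], [0, 0, 0], 1],
    [[2, 0, 2], [0, 0, 0], 1],
    [[0, 0, 0], [0, 0, 0], 1]
  ]
}}

```text
time: 9.23
position: [0.5432, 0.0386, 0.0656]
tool_rot: [3.108, 0.405, -0.036]
ft_force: [-34.0, -6.5, 56.8]
grip_width: 0.005
```

```bash
python3 st.py
```

```text
t 9.23 stn [-2.4 14.5 65.6] yawerr -0.01 z [-0.022 -0.01  -1.   ] F [-34.6   2.5  56.8] grip 0.005 r 0.545
```

Emit:
{"fn": "arm_command", "kwargs": {
  "motion": [
    [[-8, 0, -5], [0, 0, 0], 1],
    [[0, 0, -15], [0, 0, 0], 1],
    [[0, 0, -30], [0, 0, 0], 1],
    [[0, 0, -38], [0, 0, 0], 1],
    [[-10, 0, -38], [0, 0, 0], 1],
    [[-25, 5, -20], [0, 0, 0], 1],
    [[-30, 5, 0], [0, 0, 0], 1]
  ]
}}

```text
time: 9.82
position: [0.4865, 0.0136, 0.2123]
tool_rot: [3.115, 0.411, 0.011]
ft_force: [0.0, -0.3, 0.2]
grip_width: 0.004
```

```bash
python3 st.py;  python3 - <<'E'
from h import *
c=cam("scene"); im,d=optics.get_image("scene"); P=cloud(c,d)
cv2.imwrite("pics/scene8.png",cv2.resize(im[190:290,230:370],None,fx=5,fy=5,interpolation=cv2.INTER_CUBIC))
b,g,r=[im[...,i].astype(int) for i in range(3)]
m=(r>g+60)&(r>b+60); m[:200]=0;m[290:]=0;m[:,:230]=0;m[:,370:]=0
q=w2s(P[m]); print(m.sum(),np.round(q[np.argsort(q[:,0])][::4],0))
c=cam("wrist"); im,d=optics.get_image("wrist"); cv2.imwrite("pics/wrist8.png",im)
E
python3 st.py
```

```text
t 9.82 stn [-63.6   4.9 212.3] yawerr 0.17 z [ 0.007  0.001 -1.   ] F [-0.  -0.3  0.2] grip 0.004 r 0.487
68 [[-21.  26.  51.]
 [-17.  26.  49.]
 [-14.  23.  50.]
 [-12.  16.  53.]
 [ -8.  21.  50.]
 [ -4.  20.  52.]
 [ -1.  26.  50.]
 [  2.  19.  52.]
 [  4.  25.  47.]
 [  7.  26.  50.]
 [  9.  24.  45.]
 [ 12.  25.  51.]
 [ 15.  17.  53.]
 [ 17.  24.  53.]
 [ 20.  25.  52.]
 [ 25.  24.  53.]
 [ 27.  18.  53.]]
t 9.92 stn [-70.1   2.7 208.3] yawerr -0.18 z [-0.002 -0.005 -1.   ] F [-0.6  0.7 -0.5] grip 0.005 r 0.481
```

View pics/scene8.png

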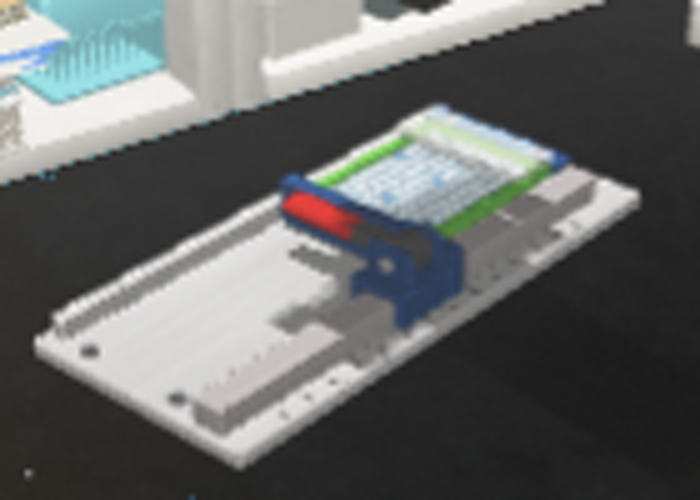

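View pics/wrist8.png

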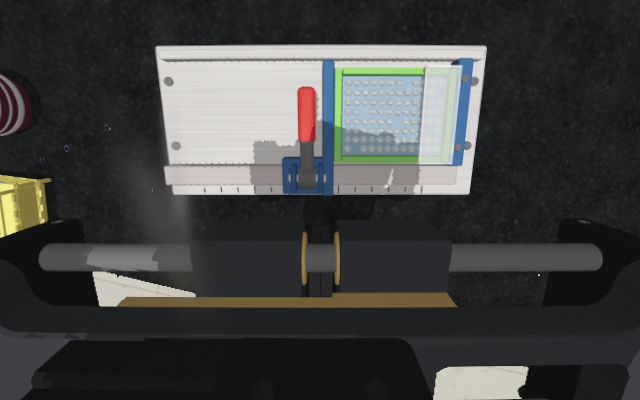

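```bash
python3 - <<'E'
from h import *
c=cam("wrist"); im,d=optics.get_image("wrist"); P=w2s(cloud(c,d).reshape(-1,3)).reshape(400,640,3)
cv2.imwrite("pics/wrist9.png",cv2.resize(im[40:200,270:490],None,fx=3.6,fy=3.6,interpolation=cv2.INTER_CUBIC))
b,g,r=[im[...,i].astype(int) for i in range(3)]
m=(r>g+60)&(r>b+60); m[:, :285]=0; m[:,330:]=0; m[200:]=0; m=cv2.erode(m.astype(np.uint8),np.ones((5,5)))>0
q=P[m]; q=q[np.isfinite(q).all(1)]; print(len(q), "slope dz/dx",np.polyfit(q[:,0],q[:,2],1),q.min(0),q.max(0))
bed=P[80:150,200:280].reshape(-1,3); bed=bed[np.isfinite(bed).all(1)]; print("bed",bed.mean(0),np.polyfit(bed[:,0],bed[:,2],1))
for row in (75,90,120,140,155):
    W=lambda x,h: w2s(onplane(c,x,row,h/1000))[1]
    bl=np.nonzero((b[row]>r[row]+40)&(b[row]>g[row]+35))[0]; bl=bl[bl>318]
    gr=np.nonzero((g[row]>r[row]+40)&(g[row]>b[row]+40))[0]
    print(row,bl[bl<345],bl[bl>440],gr[:12], "plate face(46)",round(W(bl[bl<345].max()+.5,46),1),"end(34)",[round(W(x,34),1) for x in bl[bl>440][:1]])
E
python3 st.py
```

```text
646 slope dz/dx [-1.77184110e-03  5.27753274e+01] [-18.71704191   9.61643459  50.28035139] [28.19131683 22.84758317 54.86843845]
bed [ 6.37545241 91.90007929 12.0079619 ] [-2.49684106e-03  1.20238804e+01]
75 [322 323 324 325 326 327 328 329 330 331 332] [461 468 469 470] [334 335 336 337 338 339 340 342 343 344 345 346] plate face(46) -10.7 end(34) [np.float64(-143.0)]
90 [322 323 324 325 326 327 328 329 330 331 332] [460 461 462 463 464 465 466 467 468 469] [334 335 336 337 338 339 340] plate face(46) -10.8 end(34) [np.float64(-143.5)]
120 [323 324 325 326 327 328 329 330 331 332] [457 458 459 460 461 462 463 464 465 466] [333 334 335 336 337 338 339 340] plate face(46) -11.0 end(34) [np.float64(-143.5)]
140 [323 324 325 326 327 328 329 330 331] [455 456 457 458 459 460 461 462 463 464] [334 335 336 337 338 339] plate face(46) -10.1 end(34) [np.float64(-143.6)]
155 [324 325 326 327 328 329 330 331] [453 454 455 456 457 458 459 460 461 462] [334 335 336 337 338 339] plate face(46) -10.2 end(34) [np.float64(-143.1)]
t 9.97 stn [-68.4   3.  208. ] yawerr -0.16 z [-0.001 -0.003 -1.   ] F [ 1.1 -0.6 -0.2] grip 0.004 r 0.482
```

View pics/wrist9.png

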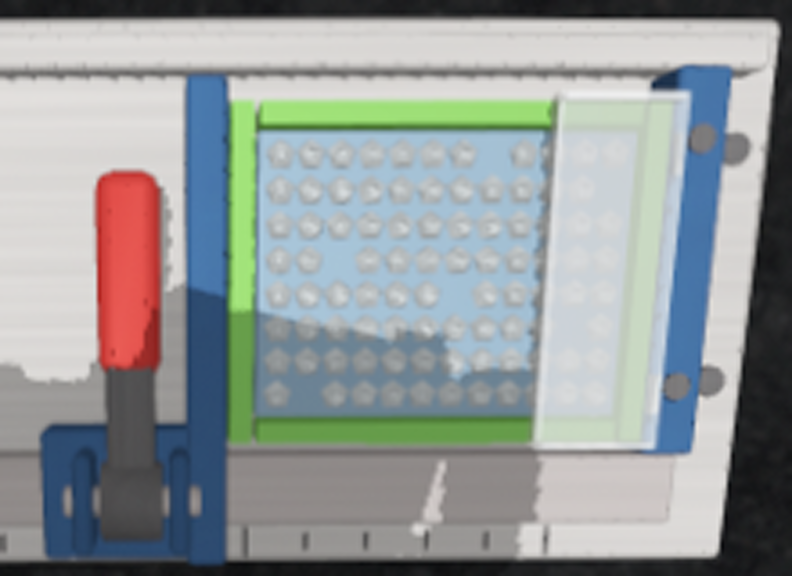

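Emit:
{"fn": "arm_command", "kwargs": {
  "motion": [
    [[-5, 25, -5], [0, 0, 0], 1],
    [[-5, 35, -5], [0, 0, 0], 1],
    [[-5, 38, -5], [0, 0, 0], 1],
    [[-5, 38, 0], [0, 0, 0], 1],
    [[-5, 38, 0], [0, 0, 0], 1],
    [[-5, 38, 0], [0, 0, 0], 1],
    [[-5, 38, 0], [0, 0, 0], 1],
    [[-5, 30, 0], [0, 0, 0], 1]
  ]
}}

```text
time: 10.63
position: [0.5173, -0.2718, 0.2213]
tool_rot: [-3.114, -0.404, 0.003]
ft_force: [0.7, 0.4, -0.3]
grip_width: 0.007
```

```bash
python3 st.py; python3 - <<'E'
from h import *
c=cam("top"); im,d=optics.get_image("top")
cv2.imwrite("pics/top10.png",cv2.resize(im[135:245,245:400],None,fx=5,fy=5,interpolation=cv2.INTER_CUBIC))
b,g,r=[im[...,i].astype(int) for i in range(3)]
reg=np.zeros((400,640),bool); reg[140:240,250:395]=1
m=(b>r+40)&(b>g+40)&reg
ys,xs=np.nonzero(m)
q=w2s(np.array([onplane(c,x,y,0.046) for x,y in zip(xs,ys)]))
pl=q[(q[:,0]>-30)&(q[:,0]<55)&(q[:,1]>-30)&(q[:,1]<20)]; print("plate y",np.percentile(pl[:,1],[0,5,50,95,100]))
q=w2s(np.array([onplane(c,x,y,0.034) for x,y in zip(xs,ys)])); e=q[(q[:,1]<-100)]; print("end y",np.percentile(e[:,1],[0,5,50,95,100]))
m=(g>r+40)&(g>b+40)&reg; ys,xs=np.nonzero(m); q=w2s(np.array([onplane(c,x,y,0.034) for x,y in zip(xs,ys)])); print("green",q.min(0),q.max(0))
print([ (t,np.round((c[2]@np.append(x["location"],1))[:3],3)) for t in("mug","bottle","timer","carton") for x in models.search_frame("top",t)[:1]])
E
```

```text
t 10.63 stn [-107.  -278.9  221.3] yawerr -0.09 z [-0.002  0.001 -1.   ] F [ 0.8  0.3 -0.3] grip 0.007 r 0.584
plate y [-11.79313732 -11.05703411  -6.65469703  -2.26144944  -1.52889024]
end y [-155.45477534 -154.68447568 -148.37872518 -141.73467133 -140.82262081]
green [ -48.82704254 -104.67612303   34.        ] [ 51.33615859 -13.11775388  34.        ]
[('mug', array([0.471, 0.384, 0.106])), ('bottle', array([0.617, 0.377, 0.058])), ('carton', array([ 0.659, -0.381,  0.039]))]
```

View pics/top10.png

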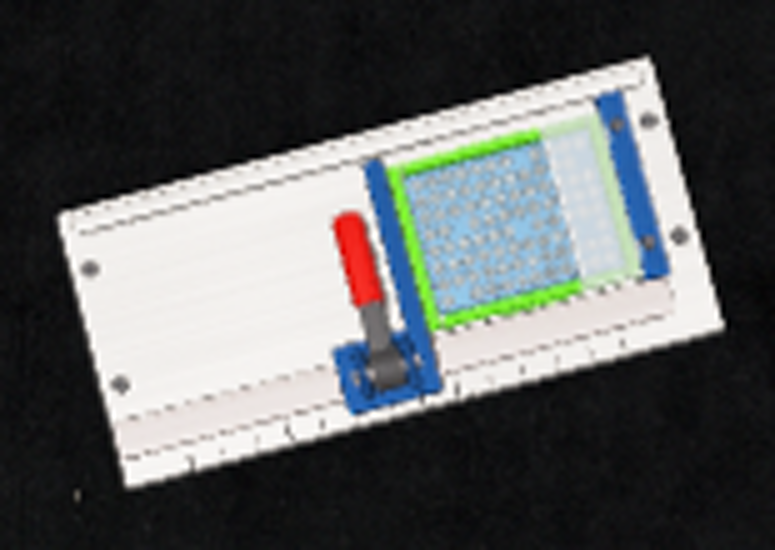

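```bash
python3 - <<'E'
from h import *
im,d=optics.get_image("top"); cv2.imwrite("pics/top11.png",im)
z=np.load("top0.npz")["im"]; df=np.abs(im.astype(int)-z).max(2)>40; print(df[130:275,150:240].sum(), df[225:270,450:490].sum(), df[130:180,445:485].sum())
E
```

```text
0 1556 661
```

View pics/top11.png

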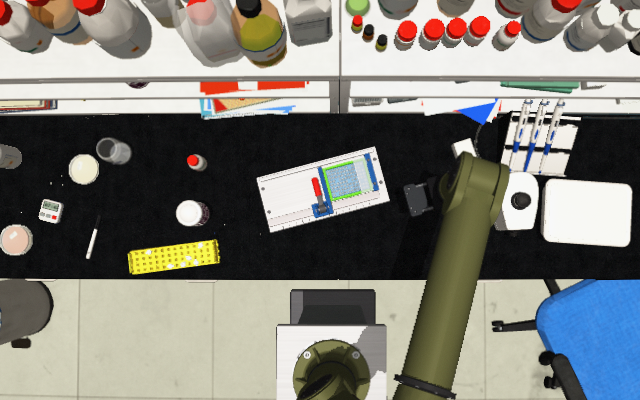

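```bash
python3 st.py; python3 -c "
from h import *
print(ctrl.close_job())"
```

```text
t 10.93 stn [-105.2 -273.9  222.5] yawerr 0.16 z [-0.001  0.002 -1.   ] F [ 0.4  0.9 -0.2] grip 0.003 r 0.582
the job is handed in; nothing more can be done
None
```

The rack is clamped and the job is handed in at about 11 s. I pushed the sliding stop with closed fingers until the rack hit the fixed end stop. The stop then stalled and the force rose from about 6 N to 19.5 N. After that I swung the red lever over to +x, pressed it down and backed the arm clear.

**Last checks**
- **Lever:** it lies level. Its top measured z ≈ 52.8 mm (53 expected) with a slope of about 0.002 rad, the same as the bed.
- **Stop:** the top camera puts it about 0.35 mm short of the snug reading of 0.093. Its spacing to the end stop is within about 0.7 mm of nominal, which is under one pixel (about 2.7 mm). The wrist camera's plate-face reading (−10 to −11 mm, −13 expected) came out 2–3 mm off, about what that calibration and edge threshold allow.
- **Rack:** no gap shows at the sliding stop in the pictures. The contact at the fixed end stop is hidden under the guard. I did not push again after clamping, so the snug fit rests on the stall before the lever was flipped.
- **Lever press force:** it peaked at about 57 N vertical and 34 N sideways (about 67 N in all) at the fingertips, more than I intended. It stayed below the 120 N wrist limit.
- **Bystanders:** the mug and bottle have not moved. The arm hid the timer and part of the carton in the last picture, so the carton's detected position was off and the timer was not found. The arm passed well above both.

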